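# Park the model car and lock the counter showcase

## Task

Close up the counter showcase: with the fingertips push the model car that sticks out of the open bay back in, reasonably straight, until all of it is inside the bay, clear of the sliding cover's path. Then push the sliding cover fully shut over that bay, and last press the lock plunger on the end post all the way in. Only push: do not lift or tip the car, and leave the other things on the counter where they are.

Things in the scene. Friction and masses are not known exactly. Their poses are not given: they have to be found in the camera images.
- case: The showcase, fixed. Origin on the table under the middle of its bays; x runs from front ledge to back wall (away from the robot at yaw 0), y to its left, z up. All case numbers are in this frame, mm. Base plate 10 thick, x -155 to 80, y -178 to 158; in front of x -75 it is an open ledge. Left bay (y 0 to 147): closed by fixed clear panes to z 57, with two cars on show inside.
- bay (a point): Middle of the floor of the right bay, the one that stands open (case x 0, y -76, z 10). The bay spans case y -147 to -5; its back wall's face is at x 65; it has no roof or front but the sliding cover. To its right an aluminium end post (x -72 to 72, y -177 to -147, top at z 64) carries the lock.
- cover (a joint): Sliding cover, clear plastic in an aluminium frame, 140 mm wide: top at case z 60 to 64, x -75 to 75, and front panel x -75 to -69, z 14 to 62. Value in m: 0 = fully shut over the right bay (case y -145 to -5, against the end post), growing as it slides to +y, up to 0.135. Starts open by 0.11 to 0.135, stays where left, slides at about 2 N.
- cover_bar (a point): Middle of the top edge of the finger bar on the sliding cover: an upright aluminium rib 110 long (along the case's x), 12 thick (along y), standing 22 above the cover's top from z 64 to 86. With the cover shut it is at y -20 in the case's frame. It moves with the cover; push it towards -y to shut.
- lock (a joint): The lock plunger. Joint value in m: 0 = out, 0.010 = pressed all the way in. It takes about 4 N, and stays in.
- lock_top (a point): Middle of the top face of the lock plunger, a steel upright cylinder 22 in diameter that stands 14 above the end post when out (top at z 78 in the case's frame, at x -30, y -162) and 4 when in.
- car: The grey model car to push in, 105 long (x, nose to +x), 44 wide, 34 high; 0.11 to 0.23 kg. Its wheels do not turn: it slides. Origin at the centre of its underside. It stands on the base plate (z 10) with its nose in the right bay and its tail towards the robot, 25 to 50 out past the front panel's line.
- car_tail (a point): Middle of the flat tail face of that car, 15 above its underside. The tail face is 44 wide and 21 high. When the car stands in the bay this point is at the case's x -66 or more; against the back wall, it is at x -40.
- van: Loose bystander, origin at the centre of its underside. Grey toy van 85 long, 36 wide, 36 high, standing across the left part of the showcase's ledge.
- figure: Loose bystander, origin at the centre of its underside. White figurine on a round foot, 48 wide, 69 high.
- kit: Loose bystander, origin at the centre of its underside. Cardboard kit box 120 x 70 x 50 high.
- jar: Loose bystander, origin at the centre of its underside. Clear jar 64 in diameter, 85 high.
- top: Loose bystander, origin at the centre of its underside. Steel spinning top 52 in diameter, 40 high.
- cars_box: Loose bystander, origin at the centre of its underside. White toy box 110 x 60 x 55 high.
Things that resemble listed ones, but are neither listed nor needed, are in the scene too. What is shaped like the car but green, orange or purple is not meant.

How it is judged (in metres and radians):
On the way, in this order (a step that is already met when the one before it is completed fails the run):
1. the car stands in the bay, its tail behind the cover's line, the cover still open (x of car_tail in the frame of case above -0.066 m and angle between the x axis of car and the x axis of case, either way round below 0.35 rad and angle between car's own z axis and vertical below 0.1 rad and value of joint cover above 0.03 m), for 0.2 s.
2. the cover is fully shut (value of joint cover below 0.004 m), for 0.2 s.
3. the lock plunger is pressed in (value of joint lock above 0.007 m), for 0.1 s.
At the end, for the whole second after the job is handed in: The car stands upright on the bay floor, at rest, its tail at the case's x -66 mm or more and within 20 degrees of straight; the cover is within 4 mm of fully shut; the plunger is at least 7 mm in (x of car_tail in the frame of case above -0.066 m and angle between the x axis of car and the x axis of case, either way round below 0.35 rad and angle between car's own z axis and vertical below 0.1 rad and value of joint cover below 0.004 m and value of joint lock above 0.007 m and linear speed of car below 0.02 m/s and z of car in the frame of case below 0.016 m); the robot touches nothing.
It fails at once if the car is lifted more than 12 mm off the base plate (z of car in the frame of case above 0.022 m).
It fails at once if the car is tipped over (angle between car's own z axis and vertical above 0.5 rad).
It fails at once if another thing on the counter (van, figurine, kit box, jar, spinning top, boxed car) is moved more than 20 mm (distance of any of van, figure, kit, jar, top, cars_box from where it was at the start of the episode above 0.02 m).
It also fails if it takes over 51 s, if anything falls off the work surface, if the arm or the gripper's body presses on something with over 40 N, if the wrist force passes 120 N, or if a joint passes its speed limit or range.

## Robot

A 6-joint arm with a two-finger parallel gripper is mounted at the origin on the work surface. World frame = base frame: x ahead of the robot, y to its left, z up, the work surface at z = 0. Lengths are in mm, angles in rad, forces in N, time in s.
With the tool pointing down it reaches from about 350 to 975 mm from the base axis. Payload 7.1 kg.
Tool frame: the origin (TCP) lies midway between the tips of the shut fingers; the grasp point (between the pads) lies 19 mm behind it; z points along the fingers, y is the line along which they close (so a half turn about z gives the same grasp; the last joint's range is limited). The gripper opens to 88 mm and grips with 3 to 60 N. Pads are 20 mm wide; open, the fingers measure 115 mm over their backs; the gripper's body (75 mm by 178 mm) begins 61 mm behind the grasp point.
Start: joints at [1.324, 0.423, 1.63, -0, 1.089, -0.019], TCP at [141.116, 608.844, 222.675] pointing down, gripper open.
Joint ranges: [-3, 3], [-0.9, 2.11], [0.09, 2.58], [-1.31, 4.45], [0.11, 2.69], [-2.54, 2.54]. Speed limits (rad/s): [2.39, 2.39, 3.01, 3.14, 3.14, 3.14].

## Interface

Orientations are given as a rotation vector (axis times angle).
In Python, from workcell import ctrl gives the robot as it stands. The module is installed in compiled form; this text tells all that it offers.
- The arm moves only by the tool servo_tool, never from a script. Its argument "increments" is a list of rows, each a list of 7 numbers: the shift along the world's x, y, z in cm, then the turn, a rotation vector about the world's x, y, z in degrees, then the opening, from -1 (shut) to 1 (fully open). A call has 1 to 20 rows; each row is the pose to reach, as a shift and turn from the pose commanded when the call began; what a row does not reach only later rows make up. A row lasts 1/12 s, in which the tool goes at most 41.7 mm and 7.16 degrees, less where a joint would pass 70% of its speed; a pose out of reach is approached as far as the arm can. A call with a gripper value outside its range is refused whole. The fingers move at their own pace and stop on an object; the grip force is fixed at half the most. Time passes only in rows, so rows that repeat a pose let the fingers close. It gives the time, the measured TCP pose, the force, the opening and the grip force at its end, in the units of the state.
- ctrl.get_obs(): the state, without advancing time (a new reading comes with each control period).
- ctrl.get_image(name): name is "scene" or "top"; returns a dict with "image" (420x560x3 uint8, red, green, blue), "fx", "fy", "cx", "cy" (pixels), "extrinsics" (4x4, takes a point from camera to world coordinates). Camera axes: x right, y up, looking along -z (the intrinsics and any distortion apply to the point x, -y, -z); pixel columns grow to the right and rows downward; lengths in mm; the calibration is good to about 2 mm. A picture is of the moment at which its call begins. There is no depth.
- ctrl.close_job(): hands the job in; it is judged then, once.
The state is a dict: "t": time; "qpos": joint angles; "qvel": joint speeds; "joint_torque": joint torques, N m; "ee_pos": TCP position; "orientation": TCP orientation; "ft_force": force on the tool from outside, world axes, zero at the start; "moment": the same for the moment, N m; "width": finger opening in mm; "grasp_force": force on a finger pad.
Only numpy, scipy, OpenCV 4.12 (cv2) and the standard library are available. Lean on these libraries where they do the work, as an engineer would, in place of code of your own. Each camera call takes 0.05 s, during which the arm holds its last target. There are 200 camera calls.

## Working session

There is one attempt and no reset: what is moved stays moved. The work goes in short steps, Python scripts to look and compute and a tool call to move; the robot and the scene stay as the last step left them, time stands still between calls to the robot, and variables do not carry over. Pictures are saved under pics/ and viewed, at most 10 in all, crops included, and the job is handed in when it is done.

Besides the shell and the picture viewer there is one more tool, called after "Emit:" as name(argument=value, ...), one argument or row to a line, values as JSON. servo_tool: Moves the arm, as the interface text tells. Its arguments: {"type":"object","properties":{"increments":{"type":"array","items":{"type":"array","items":{"type":"number"}}}},"required":["increments"]}

```bash
mkdir -p pics; cat > h.py <<'E'
import numpy as np, cv2
from workcell import ctrl
def grab(n,f):
    d=ctrl.get_image(n); cv2.imwrite('pics/'+f,d['image'][:,:,::-1]); np.savez('pics/'+f+'.npz',**{k:np.array(v) for k,v in d.items() if k!='info'}); return d
def load(f): return dict(np.load('pics/'+f+'.npz',allow_pickle=True))
def ray(d,u,v,z):
    E=d['extrinsics']; r=E[:3,:3]@np.array([(u-d['cx'])/d['fx'],-(v-d['cy'])/d['fy'],-1.]); o=E[:3,3]
    return (o+r*(z-o[2])/r[2]).round(1)
def proj(d,p):
    E=d['extrinsics']; c=E[:3,:3].T@(np.array(p,float)-E[:3,3]); return np.array([d['cx']+d['fx']*c[0]/-c[2], d['cy']-d['fy']*c[1]/-c[2]]).round(1)
E
python3 - <<'E'
from h import *
for n in('scene','top'):
    d=grab(n,n+'0.png'); print(n,d.keys(),d['fx'],d['cx'],d['cy'],np.array(d['extrinsics']).round(2).tolist())
print(ctrl.get_obs())
E
```

```text
scene dict_keys(['image', 'fx', 'fy', 'cx', 'cy', 'extrinsics']) 411.76011402952514 283.0958458632497 211.33887061652834 [[-0.55, -0.46, 0.7, 1334.13], [0.84, -0.31, 0.45, 444.83], [0.01, 0.83, 0.56, 635.31], [0.0, 0.0, 0.0, 1.0]]
top dict_keys(['image', 'fx', 'fy', 'cx', 'cy', 'extrinsics']) 484.61176608591626 273.4987966972479 203.10282195206776 [[-0.12, 0.97, -0.21, 367.13], [-0.99, -0.12, 0.02, 4.6], [-0.0, 0.21, 0.98, 1271.62], [0.0, 0.0, 0.0, 1.0]]
{'t': 0.1, 'qpos': array([ 1.32400766e+00,  4.23783307e-01,  1.63061986e+00, -6.92627150e-06,
        1.08858779e+00, -1.90343864e-02]), 'qvel': array([-0.00110061, -0.00261177, -0.00187859, -0.00112303,  0.00275286,
       -0.00090719]), 'joint_torque': array([-3.18566181e-04, -5.45611346e+01, -2.74326289e+01,  6.45161723e-02,
        1.88084564e-02, -2.73510750e-05]), 'ee_pos': array([140.99251518, 608.36746223, 221.9651639 ]), 'orientation': array([-3.56957395e-01, -3.12106632e+00,  2.17824259e-03]), 'ft_force': array([ 0.68058924, -0.20159914,  0.0989444 ]), 'moment': array([0.06283565, 0.0771091 , 0.02637301]), 'grasp_force': 0.0, 'width': 87.5823229141855}
```

View pics/scene0.png

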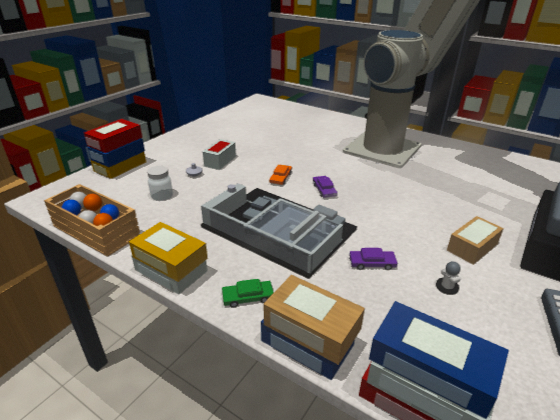

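View pics/top0.png

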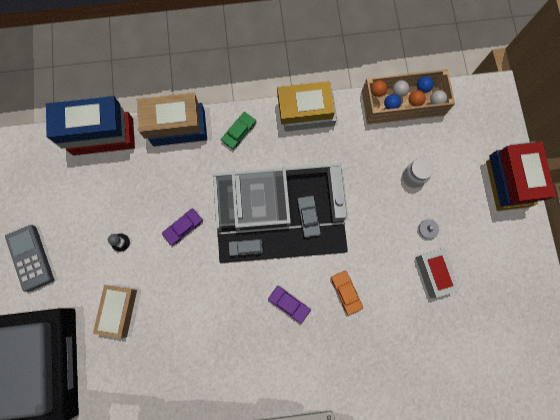

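Scene and top views: the showcase sits at about (282,213) in the top picture, with the open bay on its right side. These could be taken for the car:
- grey at (309,215), with its nose in the right bay and its tail on the ledge
- grey at (246,248), across the left ledge, which is the van
- grey cars under the panes at about (258,195)
- purple at (183,226) and (290,304)
- orange at (347,292)
- green at (238,130)

I choose (309,215) by the description and will check it in a crop.

```bash
python3 - <<'E'
from h import *
im=cv2.imread('pics/top0.png')[155:275,205:360]
cv2.imwrite('pics/crop0.png',cv2.resize(im,None,fx=5,fy=5,interpolation=cv2.INTER_CUBIC))
E
```

```text
(no output)
```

View pics/crop0.png

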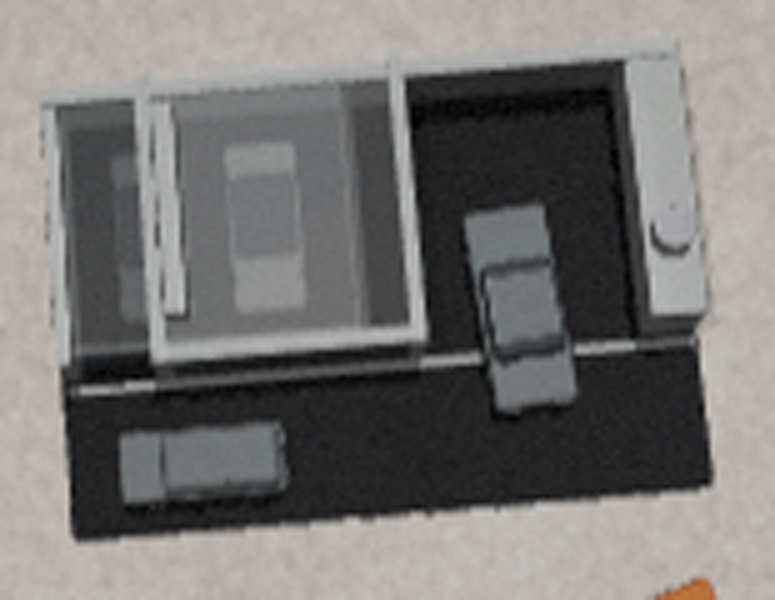

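The crop confirms the choice: grey car at crop (520,310), its tail edge from (497,410) to (578,404). It also shows the finger bar at (168,210), the plunger at (672,230), and the van at (203,465). Next I fit the case frame from the corners.

```bash
cat >> h.py <<'E'
def fit(P,W):
    P=np.array(P,float);W=np.array(W,float);p=P[:,0]+1j*P[:,1];w=W[:,0]+1j*W[:,1]
    th=np.angle(np.sum((w-w.mean())*np.conj(p-p.mean()))); t=w.mean()-np.exp(1j*th)*p.mean()
    return th,t,abs(w-t-np.exp(1j*th)*p)
E
python3 - <<'E'
from h import *
d=load('top0.png')
def R(a,b,z): return ray(d,205+(a-2)/5,155+(b-2)/5,z)
pts=[((75,540,10),(-155,158)),((712,485,10),(-155,-178)),((680,57,64),(72,-177)),((625,62,64),(72,-147)),((705,315,64),(-72,-177)),((652,318,64),(-72,-147)),((672,228,78),(-30,-162))]
W=[R(*a)[:2] for a,_ in pts]; th,t,r=fit([c for _,c in pts],W)
print(th,t,r.round(1)); np.savez('case.npz',th=th,t=t)
def cs(w): z=(w[0]+1j*w[1]-t)*np.exp(-1j*th); return np.array([z.real,z.imag]).round(1)
for n,a in dict(tailL=(497,411,31),tailR=(578,404,31),noseL=(465,212,28),noseR=(547,203,28),barBL=(153,103,86),barBR=(170,103,86),barFL=(165,315,86),barFR=(187,313,86),coverRB=(400,75,64),coverRF=(425,340,64),vanr=(285,430,46),vanr2=(290,490,30)).items():
    w=R(*a); print(n,w,cs(w))
for n in('tailW','tail'): pass
E
```

```text
-0.042396725737132684 (646.5390307227315-31.293773166829865j) [3.  4.3 5.9 6.5 2.9 2.4 3.3]
tailL [537.3 -94.5  31. ] [-106.5  -67.8]
tailR [ 536.  -136.5   31. ] [-106.  -109.8]
noseL [644.5 -91.9  28. ] [  0.5 -60.6]
noseR [ 644.2 -135.4   28. ] [   2.1 -104.1]
barBL [706.5  62.4  86. ] [55.9 96.2]
barBR [705.5  53.9  86. ] [55.3 87.6]
barFL [597.   67.6  86. ] [-53.7  96.7]
barFR [596.8  56.6  86. ] [-53.4  85.7]
coverRB [712.6 -65.   64. ] [ 67.4 -30.9]
coverRF [573.  -60.4  64. ] [-72.2 -32.2]
vanr [538.4  15.2  46. ] [-110.    41.9]
vanr2 [509.5  16.3  30. ] [-138.9   41.7]
```

Emit:
servo_tool(
  increments=[
    [0,0,5,0,0,0,-1],
    [0,0,10,0,0,0,-1],
    [0,0,10,0,0,0,-1],
    [36.4,-72.3,10,0,0,10.7,-1],
    [36.4,-72.3,10,0,0,10.7,-1],
    [36.4,-72.3,10,0,0,10.7,-1],
    [36.4,-72.3,10,0,0,10.7,-1],
    [36.4,-72.3,10,0,0,10.7,-1],
    [36.4,-72.3,10,0,0,10.7,-1],
    [36.4,-72.3,10,0,0,10.7,-1],
    [36.4,-72.3,10,0,0,10.7,-1],
    [36.4,-72.3,10,0,0,10.7,-1],
    [36.4,-72.3,10,0,0,10.7,-1],
    [36.4,-72.3,10,0,0,10.7,-1],
    [36.4,-72.3,10,0,0,10.7,-1],
    [36.4,-72.3,10,0,0,10.7,-1],
    [36.4,-72.3,10,0,0,10.7,-1],
    [36.4,-72.3,10,0,0,10.7,-1],
    [36.4,-72.3,10,0,0,10.7,-1],
    [36.4,-72.3,10,0,0,10.7,-1],
  ],
)

```text
t: 1.77
ee_pos: [459.9, -26.0, 322.6]
orientation: [-0.065, -3.141, -0.0]
ft_force: [0.7, 0.4, -0.3]
width: 0.4
grasp_force: 0.0
```

Emit:
servo_tool(
  increments=[
    [4.5,-8.9,0,0,0,0,-1],
    [4.5,-8.9,0,0,0,0,-1],
    [4.5,-8.9,0,0,0,0,-1],
    [4.5,-8.9,-10,0,0,0,-1],
    [4.5,-8.9,-20,0,0,0,-1],
    [4.5,-8.9,-24,0,0,0,-1],
    [4.5,-8.9,-24,0,0,0,-1],
    [4.5,-8.9,-24,0,0,0,-1],
    [4.5,-8.9,-24,0,0,0,-1],
  ],
)

```text
t: 2.52
ee_pos: [502.9, -112.1, 79.7]
orientation: [-0.064, -3.138, -0.001]
ft_force: [0.4, 0.1, -0.4]
width: 0.6
grasp_force: 0.0
```

```bash
python3 - <<'E'
from h import *
d=grab('top','top1.png'); s=grab('scene','scene1.png')
o=ctrl.get_obs(); print(o['ee_pos'],o['t'])
for n,x in(('t',d),('s',s)): print(proj(x,o['ee_pos']))
a=cv2.resize(d['image'][155:275,205:360],None,fx=5,fy=5,interpolation=cv2.INTER_CUBIC)[:,:,::-1]
cv2.imwrite('pics/crop1.png',a)
b=cv2.resize(s['image'][170:280,190:370],None,fx=4.4,fy=4.4,interpolation=cv2.INTER_CUBIC)[:,:,::-1]
cv2.imwrite('pics/crop1s.png',b)
E
```

```text
[ 500.43424899 -111.48108156   78.03001886] 2.6167
[313.9 248. ]
[278.9 176.8]
```

View pics/crop1s.png

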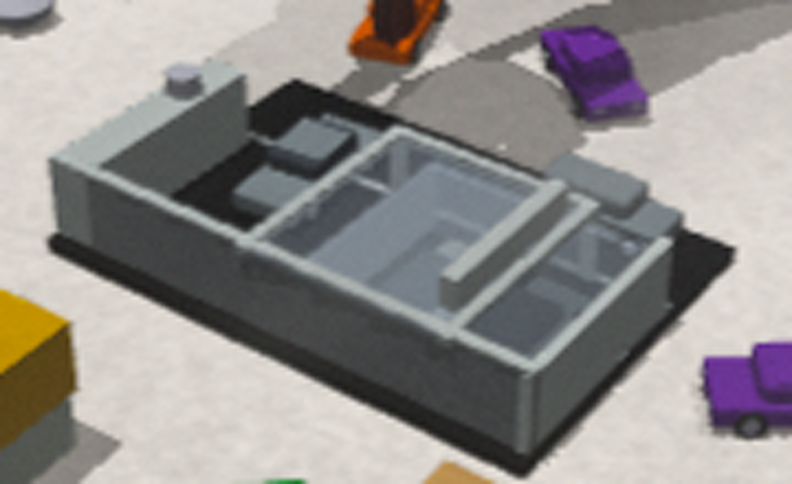

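The scene crop shows the fingertips at about (392,35), just behind the grey tail at (345,140). The cover, van and plunger are all as expected, so I go down behind the tail.

Emit:
servo_tool(
  increments=[
    [0,0,-2.5,0,0,0,-1],
    [0,0,-4.5,0,0,0,-1],
    [0,0,-5.5,0,0,0,-1],
    [0,0,-5.5,0,0,0,-1],
    [0,0,-5.5,0,0,0,-1],
    [0,0,-5.5,0,0,0,-1],
  ],
)

```text
t: 3.12
ee_pos: [505.8, -113.0, 29.3]
orientation: [0.064, 3.139, -0.001]
ft_force: [-0.0, -0.3, -0.1]
width: 0.4
grasp_force: 0.0
```

Emit:
servo_tool(
  increments=[
    [0.3,0,-0.6,0,0,0,-1],
    [0.8,-0.03,-0.6,0,0,0,-1],
    [1.2,-0.05,-0.6,0,0,0,-1],
    [1.6,-0.07,-0.6,0,0,0,-1],
    [2.0,-0.08,-0.6,0,0,0,-1],
    [2.4,-0.1,-0.6,0,0,0,-1],
    [2.8,-0.12,-0.6,0,0,0,-1],
    [3.2,-0.13,-0.6,0,0,0,-1],
    [3.6,-0.15,-0.6,0,0,0,-1],
    [4.0,-0.17,-0.6,0,0,0,-1],
    [4.4,-0.19,-0.6,0,0,0,-1],
    [4.8,-0.2,-0.6,0,0,0,-1],
    [5.2,-0.22,-0.6,0,0,0,-1],
    [5.6,-0.24,-0.6,0,0,0,-1],
    [6.0,-0.25,-0.6,0,0,0,-1],
    [6.3,-0.27,-0.6,0,0,0,-1],
    [6.6,-0.28,-0.6,0,0,0,-1],
    [6.8,-0.29,-0.6,0,0,0,-1],
    [6.8,-0.29,-0.6,0,0,0,-1],
    [6.8,-0.29,-0.6,0,0,0,-1],
  ],
)

```text
t: 4.78
ee_pos: [573.0, -115.8, 21.7]
orientation: [0.064, 3.14, -0.0]
ft_force: [-0.8, -0.3, -0.5]
width: 0.3
grasp_force: 0.0
```

```bash
python3 - <<'E'
from h import *
d=grab('top','top2.png'); s=grab('scene','scene2.png')
o=ctrl.get_obs(); print(o['ee_pos'],o['ft_force'],o['t'])
c=np.load('case.npz'); z=(o['ee_pos'][0]+1j*o['ee_pos'][1]-c['t'])*np.exp(-1j*c['th']); print(z)
a=cv2.resize(d['image'][155:275,250:360],None,fx=4.5,fy=4.5,interpolation=cv2.INTER_CUBIC)[:,:,::-1]
b=cv2.resize(s['image'][170:260,190:310],None,fx=2.4,fy=2.4,interpolation=cv2.INTER_CUBIC)[:,:,::-1]
p=np.zeros((540,790,3),np.uint8);p[:a.shape[0],:a.shape[1]]=a;p[:b.shape[0],500:500+b.shape[1]]=b
cv2.imwrite('pics/crop2.png',p)
E
```

```text
[ 572.71485038 -115.74245323   21.72725007] [-0.26709666  0.6161642   0.055357  ] 4.8833
(-70.17856642352638-87.50175987738265j)
```

View pics/crop2.png

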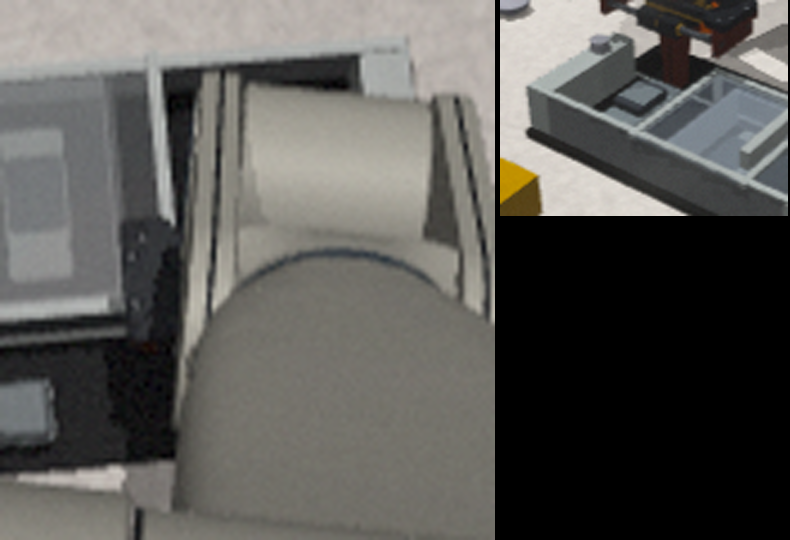

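The picture shows the arm hiding most of the bay from above. In the inset, the fingers at (675,65) are behind the car at (640,97), which is moving in. I push 8 mm more, then back off and look.

Emit:
servo_tool(
  increments=[
    [0.3,-0.01,0,0,0,0,-1],
    [0.6,-0.02,0,0,0,0,-1],
    [0.8,-0.03,0,0,0,0,-1],
    [0.8,-0.03,0,0,0,0,-1],
    [0.8,-0.03,0,0,0,0,-1],
    [-3,0.13,0,0,0,0,-1],
    [-6,0.25,0,0,0,0,-1],
    [-6,0.25,4,0,0,0,-1],
    [-6,0.25,8,0,0,0,-1],
    [-9,0.25,12,0,0,0,-1],
    [-13,0.25,16,0,0,0,-1],
    [-17,0.25,18,0,0,0,-1],
    [-17,0.25,18,0,0,0,-1],
    [-17,0.25,18,0,0,0,-1],
  ],
)

```text
t: 6.05
ee_pos: [400.0, -113.1, 204.0]
orientation: [0.066, 3.139, -0.001]
ft_force: [1.2, -0.4, 0.4]
width: 0.7
grasp_force: 0.0
```

```bash
python3 - <<'E'
from h import *
d=grab('top','top3.png'); s=grab('scene','scene3.png')
o=ctrl.get_obs(); print(o['ee_pos'],o['ft_force'],o['t'])
a=cv2.resize(d['image'][155:275,205:360],None,fx=5,fy=5,interpolation=cv2.INTER_CUBIC)[:,:,::-1]
cv2.imwrite('pics/crop3.png',a)
E
```

```text
[ 403.13096353 -113.49941308  202.53818486] [-0.43149562 -0.44407744  0.02365087] 6.15
```

View pics/crop3.png

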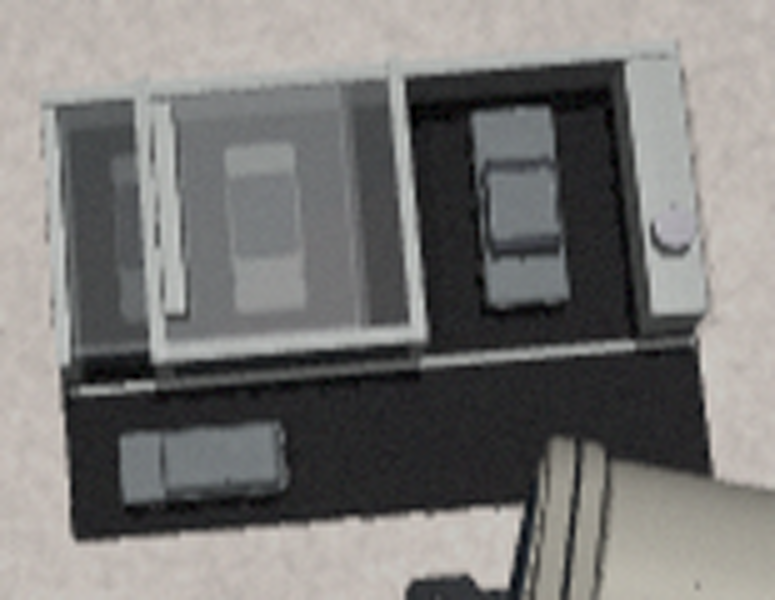

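The crop shows the car straight in the bay, its tail edge at (487–568,305). It moved about 53 mm, so its tail is at x of about -53. The van and cover are unmoved. Next is the cover: go to the far side of the finger bar.

Emit:
servo_tool(
  increments=[
    [24.9,21.2,0,0,0,0,-1],
    [24.9,21.2,0,0,0,0,-1],
    [24.9,21.2,0,0,0,0,-1],
    [24.9,21.2,0,0,0,0,-1],
    [24.9,21.2,0,0,0,0,-1],
    [24.9,21.2,0,0,0,0,-1],
    [24.9,21.2,0,0,0,0,-1],
    [24.9,21.2,0,0,0,0,-1],
    [24.9,21.2,0,0,0,0,-1],
    [24.9,21.2,-4,0,0,0,-1],
    [24.9,21.2,-8,0,0,0,-1],
    [24.9,21.2,-11,0,0,0,-1],
    [24.9,21.2,-12,0,0,0,-1],
    [24.9,21.2,-12.5,0,0,0,-1],
    [24.9,21.2,-12.5,0,0,0,-1],
    [24.9,21.2,-12.5,0,0,0,-1],
    [24.9,21.2,-12.5,0,0,0,-1],
  ],
)

```text
t: 7.57
ee_pos: [653.3, 98.9, 78.7]
orientation: [0.065, 3.138, 0.001]
ft_force: [-0.2, 0.2, -0.3]
width: 0.4
grasp_force: 0.0
```

Emit:
servo_tool(
  increments=[
    [0,-0.5,-0.3,0,0,0,-1],
    [-0.05,-1.2,-0.3,0,0,0,-1],
    [-0.1,-1.9,-0.3,0,0,0,-1],
    [-0.1,-2.6,-0.3,0,0,0,-1],
    [-0.15,-3.3,-0.3,0,0,0,-1],
    [-0.15,-4.0,-0.3,0,0,0,-1],
    [-0.2,-4.7,-0.3,0,0,0,-1],
    [-0.2,-5.4,-0.3,0,0,0,-1],
    [-0.25,-6.1,-0.3,0,0,0,-1],
    [-0.3,-6.8,-0.3,0,0,0,-1],
    [-0.3,-7.5,-0.3,0,0,0,-1],
    [-0.35,-8.2,-0.3,0,0,0,-1],
    [-0.4,-8.9,-0.3,0,0,0,-1],
    [-0.4,-9.6,-0.3,0,0,0,-1],
    [-0.45,-10.3,-0.3,0,0,0,-1],
    [-0.45,-11.0,-0.3,0,0,0,-1],
    [-0.5,-11.6,-0.3,0,0,0,-1],
    [-0.5,-12.0,-0.3,0,0,0,-1],
    [-0.5,-12.0,-0.3,0,0,0,-1],
  ],
)

```text
t: 9.15
ee_pos: [646.1, -22.4, 73.5]
orientation: [-0.066, -3.14, 0.001]
ft_force: [-0.6, -1.1, 0.6]
width: 0.6
grasp_force: 0.0
```

Emit:
servo_tool(
  increments=[
    [0,-0.3,0,0,0,0,-1],
    [0,-0.6,0,0,0,0,-1],
    [0,-0.8,0,0,0,0,-1],
    [0,-0.8,0,0,0,0,-1],
    [0,-0.8,0,0,0,0,-1],
  ],
)

```text
t: 9.57
ee_pos: [646.6, -29.5, 73.5]
orientation: [-0.064, -3.141, 0.001]
ft_force: [0.4, -0.0, 0.0]
width: 0.2
grasp_force: 0.0
```

Emit:
servo_tool(
  increments=[
    [0,-0.2,0,0,0,0,-1],
    [0,-0.4,0,0,0,0,-1],
    [0,-0.6,0,0,0,0,-1],
  ],
)

```text
t: 9.82
ee_pos: [646.5, -34.8, 73.6]
orientation: [-0.065, -3.141, -0.001]
ft_force: [-0.5, 16.3, 0.9]
width: 0.3
grasp_force: 8.5
```

A 16 N stop: the cover is against the end post. I hold briefly, back off and check.

Emit:
servo_tool(
  increments=[
    [0,-0.1,0,0,0,0,-1],
    [0,-0.1,0,0,0,0,-1],
    [0,-0.1,0,0,0,0,-1],
    [0,1,0,0,0,0,-1],
    [0,3,0,0,0,0,-1],
    [0,3,4,0,0,0,-1],
    [0,3,8,0,0,0,-1],
    [0,3,12,0,0,0,-1],
    [-4,1,12,0,0,0,-1],
    [-8,0,12,0,0,0,-1],
    [-12,0,12,0,0,0,-1],
    [-16,0,12,0,0,0,-1],
    [-20,0,12,0,0,0,-1],
    [-24,0,12,0,0,0,-1],
    [-24,0,12,0,0,0,-1],
    [-24,0,12,0,0,0,-1],
  ],
)

```text
t: 11.15
ee_pos: [405.1, -35.2, 194.0]
orientation: [0.065, 3.14, -0.001]
ft_force: [0.9, 0.0, 0.4]
width: 0.4
grasp_force: 0.0
```

```bash
python3 - <<'E'
from h import *
d=grab('top','top4.png'); s=grab('scene','scene4.png')
o=ctrl.get_obs(); print(o['ee_pos'],o['ft_force'],o['t'])
a=cv2.resize(d['image'][155:275,205:360],None,fx=5,fy=5,interpolation=cv2.INTER_CUBIC)[:,:,::-1]
cv2.imwrite('pics/crop4.png',a)
E
```

```text
[408.2165491  -35.40478189 194.43002049] [-0.06009008 -0.59681395  0.10583434] 11.25
```

View pics/crop4.png

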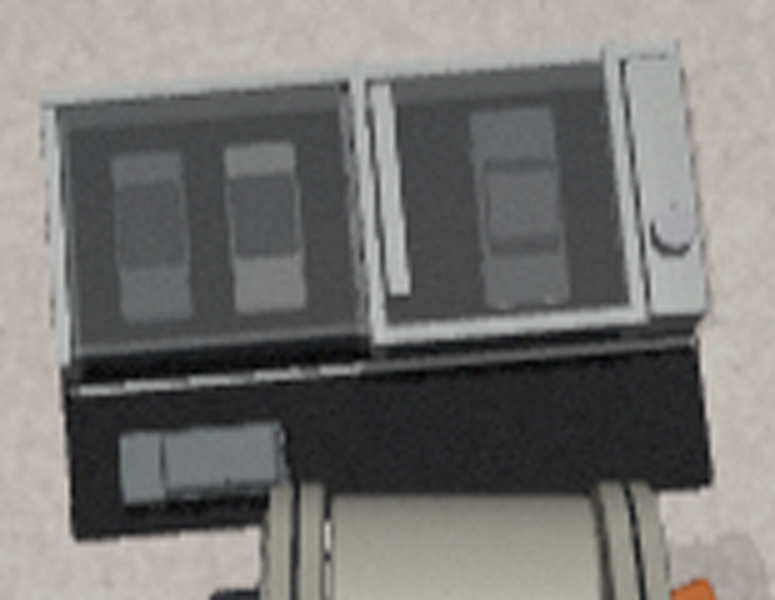

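The crop shows the cover against the post, its right edge at (643,320) beside the post at (652,318). The bar is at (390,190) and the car is inside. The plunger is at (672,227). I locate it in both views.

```bash
python3 - <<'E'
from h import *
d=load('top4.png'); s=load('scene4.png'); c=np.load('case.npz')
z=c['t']+np.exp(1j*c['th'])*(-30-162j); print('case model',z)
print('top',ray(d,205+670/5,155+225/5,78),'scene',ray(s,190+183/4.4,170+72/4.4,78))
p=lambda x:proj(x,(z.real,z.imag,78)); print(p(d),p(s))
E
```

```text
case model (609.6997767641523-191.87667813424946j)
top [ 613.3 -190.7   78. ] scene [ 615.  -186.3   78. ]
[339.7 201.3] [231.2 184.9]
```

Emit:
servo_tool(
  increments=[
    [20.5,-15.5,0,0,0,0,-1],
    [20.5,-15.5,0,0,0,0,-1],
    [20.5,-15.5,0,0,0,0,-1],
    [20.5,-15.5,0,0,0,0,-1],
    [20.5,-15.5,0,0,0,0,-1],
    [20.5,-15.5,0,0,0,0,-1],
    [20.5,-15.5,0,0,0,0,-1],
    [20.5,-15.5,-3,0,0,0,-1],
    [20.5,-15.5,-6,0,0,0,-1],
    [20.5,-15.5,-9,0,0,0,-1],
    [20.5,-15.5,-9.5,0,0,0,-1],
    [20.5,-15.5,-9.5,0,0,0,-1],
    [20.5,-15.5,-9.5,0,0,0,-1],
    [20.5,-15.5,-9.5,0,0,0,-1],
  ],
)

```text
t: 12.42
ee_pos: [613.3, -190.6, 100.6]
orientation: [0.064, 3.138, -0.002]
ft_force: [-0.1, 0.3, 0.6]
width: 0.2
grasp_force: 0.0
```

Emit:
servo_tool(
  increments=[
    [0,0,-1,0,0,0,-1],
    [0,0,-1.8,0,0,0,-1],
    [0,0,-2.2,0,0,0,-1],
    [0,0,-2.6,0,0,0,-1],
    [0,0,-2.8,0,0,0,-1],
    [0,0,-2.8,0,0,0,-1],
  ],
)

```text
t: 12.92
ee_pos: [611.7, -190.3, 70.4]
orientation: [0.065, 3.141, -0.0]
ft_force: [0.7, -0.2, 0.2]
width: 0.2
grasp_force: 0.0
```

Emit:
servo_tool(
  increments=[
    [0,0,-0.2,0,0,0,-1],
    [0,0,-0.4,0,0,0,-1],
    [0,0,-0.4,0,0,0,-1],
  ],
)

```text
t: 13.17
ee_pos: [611.8, -190.3, 68.2]
orientation: [0.064, 3.141, -0.0]
ft_force: [-5.4, 1.2, 14.6]
width: 0.4
grasp_force: 7.5
```

The plunger bottomed at z 68.2 with 14.6 N, as expected. I hold, lift and verify.

Emit:
servo_tool(
  increments=[
    [0,0,-0.1,0,0,0,-1],
    [0,0,-0.1,0,0,0,-1],
    [0,0,-0.1,0,0,0,-1],
    [0,0,2,0,0,0,-1],
    [0,0,6,0,0,0,-1],
    [0,0,10,0,0,0,-1],
    [0,0,13,0,0,0,-1],
    [-5,0,15,0,0,0,-1],
    [-10,0,15,0,0,0,-1],
    [-14,0,15,0,0,0,-1],
    [-18,0,15,0,0,0,-1],
    [-20,0,15,0,0,0,-1],
    [-20,0,15,0,0,0,-1],
    [-20,0,15,0,0,0,-1],
  ],
)

```text
t: 14.33
ee_pos: [409.9, -190.1, 216.7]
orientation: [-0.067, -3.14, -0.0]
ft_force: [1.6, -0.4, -0.3]
width: 0.7
grasp_force: 0.0
```

```bash
python3 - <<'E'
from h import *
d=grab('top','top5.png'); s=grab('scene','scene5.png')
o=ctrl.get_obs(); print(o['ee_pos'],o['ft_force'],o['t'])
a=cv2.resize(d['image'][155:275,205:360],None,fx=2.6,fy=2.6,interpolation=cv2.INTER_CUBIC)[:,:,::-1]
b=cv2.resize(s['image'][170:280,190:285],None,fx=4,fy=4,interpolation=cv2.INTER_CUBIC)[:,:,::-1]
p=np.zeros((450,790,3),np.uint8);p[:a.shape[0],:a.shape[1]]=a;p[:b.shape[0],405:405+b.shape[1]]=b
cv2.imwrite('pics/crop5.png',p)
E
```

```text
[ 412.5045913  -190.61690806  217.03073999] [ 0.57494531 -0.45903999  0.20631472] 14.4333
```

View pics/crop5.png

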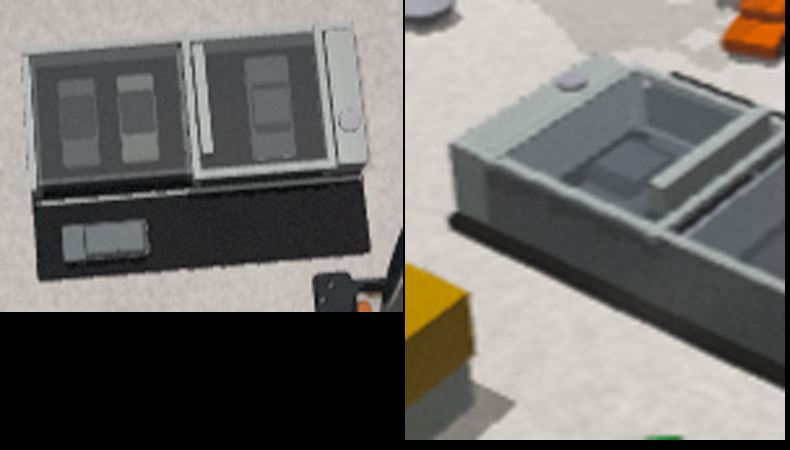

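The picture shows the plunger nearly flush at (572,82), the cover shut against the post, the car inside at (268,108), and the van unmoved at (105,240). I hand the job in.

```bash
python3 -c "
from workcell import ctrl
print(ctrl.close_job())"
```

```text
the job is handed in; nothing more can be done
None
```

The job is handed in, though the hand-in gave no verdict: the car is straight in the bay, the cover is shut and the lock plunger is pressed in, all confirmed in the last picture, and the van had not moved.

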